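# Press the inner lid of the mate canister down onto its cakes

### The arm

A 6-joint arm with a two-finger parallel gripper is mounted at the origin on the work surface. World frame = base frame: x ahead of the robot, y to its left, z up, the work surface at z = 0. Lengths are in mm, angles in rad, forces in N, time in s.
With the tool pointing down it reaches from about 300 to 775 mm from the base axis. Payload 14.6 kg.
Tool frame: the origin (TCP) lies on the centre line of the jaws, within the pads' length; the fingertips stand 19 mm ahead of it and the grasp point (between the pads) is the TCP (bot.tip_reach is the distance from the TCP to the fingertips, in mm); y points along the fingers, x is the direction in which the jaws open and shut, and the axes are right-handed (so a half turn about y gives the same grasp; the last joint's range is limited). The gripper opens to 85 mm and grips with 20 to 120 N. Pads are 22 mm wide; open, the fingers measure 114 mm over their backs; the gripper's body (76 mm by 85 mm) begins 54 mm behind the grasp point. The pads swing forward as they close: fully open they stand 13 mm farther back than shut.
Start: joints at [-1.181, 0.3, 1.521, -0, 1.321, -0.067], TCP at [242.585, -493.601, 250.281] pointing down, gripper open.
Joint ranges: [-3.03, 3.03], [-0.79, 2.21], [0.23, 2.52], [-1.04, 4.18], [0, 3.07], [-2.55, 2.55]. Speed limits (rad/s): [2.22, 2.22, 2.57, 3.14, 3.14, 3.14].

### API

Orientations are given as a unit quaternion [w, x, y, z].
In Python, from rig import bot gives the robot as it stands. Calls block until the motion is done:
- bot.move_to(position, orientation): joint-space move of the TCP to a pose.
- bot.servo_line(position, attitude=None, speed=150, until_force=None): straight line of the TCP; attitude=None keeps the orientation; speed is the mean speed in mm/s. With until_force (N) it stops when the force on the tool has changed by that much, and returns True; else False.
- bot.move_joints(angles): joint-space move.
- bot.move_gripper(opening, grip_force=None): finger opening in mm; grip_force is the grip in N (None keeps the last); returns when the fingers have stopped.
- bot.dwell(seconds).
- bot.ik(position, orientation): joint angles nearest the present ones, or None.
- bot.read_state(): the state.
- bot.read_camera(name): name is "side" or "top"; returns a dict with "image" (420x560x3 uint8, blue, green, red), "depth" (420x560 float32, mm along the optical axis (not along the pixel's ray), 0 where there is no reading), "fovy" (degrees; the focal length in pixels is half the picture's height over the tangent of half this angle, whatever the lens; pixels are square), "cx", "cy" (the principal point, pixels), "eye" and "attitude" of the camera in the world. Camera axes: x right, y down, z forward; pixel columns grow to the right and rows downward; lengths in mm; the calibration is good to about 2 mm. A picture is of the moment at which its call begins.
A pose or a line that the arm cannot do raises bot.MotionError and nothing moves.
- bot.finish_job(): hands the job in, once; it reports no verdict.
The state is a dict: "clock": time; "joint_positions": joint angles; "qvel": joint speeds; "effort": joint torques, N m; "ee_pos": TCP position; "tool_rot": TCP orientation; "ft_force": force on the tool from outside, world axes, zero at the start; "moment": the same for the moment, N m; "grip_width": finger opening in mm.
Only numpy, scipy, OpenCV 4.12 (cv2) and the standard library are available. Lean on these libraries where they do the work, as an engineer would, in place of code of your own. Each camera call takes 0.05 s, during which the arm holds its last target. There are 200 camera calls.

### The job

Slide the clear cover of the lower tier aside, push the inner lid of the steel canister down until it rests on the pressed mate cakes inside without crushing them, and fold the lid's wire handle down flat. Leave the cover shut again as you found it, with everything on the upper tier undisturbed.

Things in the scene. Friction and masses are not known exactly. Their poses are not given: they have to be found in the camera images.
- organizer: Two-tier bamboo organizer, fixed. Origin on the table (z=0) under the middle of its front bay; +x points from its front towards the upper tier. Front bay: x and y within 123 and 245 mm of the origin, open on top but for the panel, its posts and rails 210 mm high. Lower board: top at 20 mm. Upper tier: x 135 to 290 mm, top at 224 mm, with loose things up to 115 mm tall on it.
- panel (a joint): Clear acrylic panel 250 x 240 x 5 mm, top face 205 mm above the table, sliding on rails over the front bay. 0 = shut, over the organizer's +y half, where the canister stands; grows (m) as it slides to the organizer's -y, to 0.236 (off that half). It starts within 8 mm of shut. Drag about 2 N; it stays where it is left.
- panel_bar (a point): Middle of the top of the bamboo finger bar on the panel: 70 mm long along the organizer's x, 14 mm thick along its y, 24 mm tall above the panel. It moves with the panel and can be pushed on either long side.
- canister: Opaque steel storage canister on the lower tier under the panel, fixed; open-topped, outside diameter 134 mm, inside 128 mm, 130 mm tall. Origin at the centre of its underside, z up. Its yaw varies.
- canister_rim (a point): Centre of the canister's mouth, at rim height. Inside, hidden under the inner lid, stands a stack of pressed mate cakes (110 mm discs); the top of the stack is anywhere from 34 to 64 mm below the rim.
- lid: The canister's press-down inner lid: black round plate, 120 mm across its rigid part, 10 mm thick, with a rubber seal round it; it slides only straight down in the canister and does not tip. Origin at the centre of its flat top face, z up, x and y parallel to the canister's. It starts 8 to 14 mm below the rim and stays where it is left.
- lid_press (a point): A point on the lid's top face 36 mm from its centre to its -x side, on the half always free of the handle; good to push on. The seal drags: the lid moves at 8 to 11 N, which is not yet the cakes; where its underside meets the top cake the force rises, about 4 N for each mm that the cakes give. 15 to 20 N is a sure contact, more than 45 N crushes them.
- handle (a joint): Folding wire handle of the lid, 8 mm steel: an arch 98 mm wide along the lid's y with a straight 64 mm cross bar, hinged along the lid's y over its centre, 6 mm above its top face. 0 = upright, 1.5 rad = flat, folded to the lid's +x. Starts leaning that way (0.1 to 0.3); the stiff hinge stays where it is left (about 1 N at the bar turns it).
- handle_bar (a point): Middle of the handle's cross bar (on the wire's axis), 36 mm from the hinge axis.
- gourd: White ceramic mate gourd with a steel collar, upside down on the coaster, 90 mm tall and 86 mm across, loose on the upper tier. Origin at the centre of its underside. Bystander.
- coaster: Round wooden coaster, 96 mm across, 10 mm thick, under the gourd. Origin at the centre of its underside. Bystander.
- clear_canister: Clear plastic canister with a twist cap, 88 mm across, 115 mm tall, loose on the upper tier. Origin at the centre of its underside. Bystander.
- bombilla: Steel bombilla (drinking straw), 175 mm long, lying along its own y on the upper tier; origin on its underside near its middle. Bystander.

How it is judged (in metres and radians):
On the way:
1. the cover is slid aside (value of joint panel above 0.12 m), for 0.2 s.
At the end, for the whole second after the job is handed in: The inner lid rests in contact with the top cake with nothing else touching it, its handle lies flat (folded beyond 1.3 rad), and the cover is shut to within 15 mm (contact force between lid and anything else above 0.5 N and contact force between lid and the arm below 0.1 N and value of joint handle above 1.3 rad and value of joint panel below 0.015 m).
It fails at once if the lid is pushed with more than 45 N (cakes crushed) (contact force between lid and the arm above 45 N).
It fails at once if the gourd or the coaster is disturbed (moved over 20 mm) (distance of any of gourd, coaster from where it was at the start of the episode above 0.02 m).
It fails at once if the clear canister is disturbed (moved over 20 mm) (distance of clear_canister from where it was at the start of the episode above 0.02 m).
It fails at once if the bombilla is disturbed (moved over 20 mm) (distance of bombilla from where it was at the start of the episode above 0.02 m).
It also fails if it takes over 54 s, if anything falls off the work surface, if the arm or the gripper's body presses on something with over 40 N, if the wrist force passes 120 N, or if a joint passes its speed limit or range.

## Working session

There is one attempt and no reset: what is moved stays moved. The work goes in short steps, each a Python script; the robot and the scene stay as the last script left them, time stands still between calls to the robot, and variables do not carry over. Pictures are saved under pics/ and viewed, about 8 in all and at most 12, crops included, and the job is handed in when it is done.

```bash
ls; mkdir -p pics; cat > h.py <<'E'
import numpy as np, cv2
from scipy.spatial.transform import Rotation as R
from rig import bot
def cam(n):
    c=bot.read_camera(n); c['f']=c['image'].shape[0]/2/np.tan(np.radians(c['fovy'])/2)
    q=np.array(c['attitude'],float)
    c['R']=R.from_quat(q[[1,2,3,0]]).as_matrix() if q.size==4 else q
    c['eye']=np.array(c['eye'],float); return c
def ray(c,u,v): return c['R']@np.array([(u-c['cx'])/c['f'],(v-c['cy'])/c['f'],1])
def onz(c,u,v,z):
    d=ray(c,u,v); return c['eye']+d*(z-c['eye'][2])/d[2]
def cloud(c):
    v,u=np.mgrid[:420,:560]; d=c['depth']
    p=np.stack([(u-c['cx'])/c['f']*d,(v-c['cy'])/c['f']*d,d],-1)
    return p@c['R'].T+c['eye']
def proj(c,p):
    q=c['R'].T@(np.array(p)-c['eye']); return c['f']*q[:2]/q[2]+[c['cx'],c['cy']]
E
python3 - <<'E'
from h import *
s=bot.read_state();print(s)
for n in('top','side'):
    c=cam(n);print(n,c['eye'],c['R'].round(3).tolist(),c['f'],c['cx'],c['cy'])
    cv2.imwrite(f'pics/{n}0.png',c['image']); np.savez(f'{n}0.npz',**c)
E
```

```text
pics
{'clock': 0.0, 'joint_positions': array([-1.18060551e+00,  3.00519193e-01,  1.52162534e+00, -1.78705689e-05,
        1.32070114e+00, -6.65766422e-02]), 'qvel': array([ 0.0004028 , -0.00085581, -0.00118968, -0.00140403,  0.00126747,
        0.0015838 ]), 'effort': array([-6.73533887e-04, -5.43504560e+01, -3.61795485e+01, -8.50689912e-05,
        3.98986667e-03, -3.89277474e-06]), 'ee_pos': array([ 242.4959077 , -493.40246516,  249.67619856]), 'tool_rot': array([ 0.600473  , -0.59996554,  0.37417684, -0.37345043]), 'ft_force': array([ 0.74542652, -0.1235842 ,  0.19949543]), 'moment': array([-5.70904992e-05,  4.13835897e-04,  4.87794787e-03]), 'grip_width': 85.4005568586392}
top [559.08647742  16.91652877 835.31684791] [[-0.0, -0.998, 0.06], [-1.0, 0.001, 0.005], [-0.005, -0.06, -0.998]] 384.31441028988263 274.0827450882921 213.06176178507542
side [ 240.39332248 -371.96049326  648.09613794] [[0.745, -0.443, 0.499], [-0.667, -0.513, 0.54], [0.017, -0.735, -0.678]] 446.0258243049851 282.3530322105709 213.5136315791879
```

View pics/top0.png

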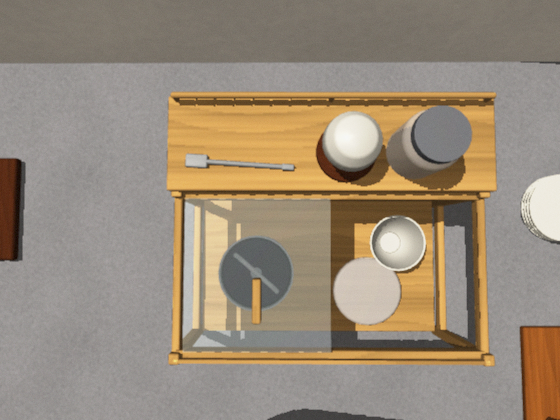

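View pics/side0.png

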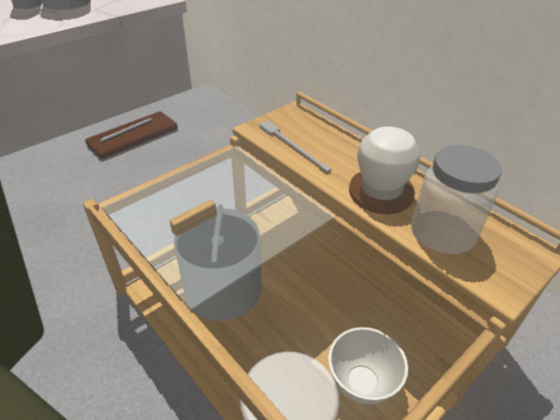

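```bash
python3 - <<'E'
from h import *
c=dict(np.load('top0.npz')); P=cloud(c)
hsv=cv2.cvtColor(c['image'],cv2.COLOR_BGR2HSV)
for uv in [(256,300),(256,285),(256,320),(300,300),(240,280),(255,272),(360,290),(200,225),(256,358),(330,193),(350,140),(440,135),(240,164)]:
    print(uv,P[uv[1],uv[0]].round(0),hsv[uv[1],uv[0]])
m=((hsv[...,0]>8)&(hsv[...,0]<28)&(hsv[...,1]>110)).astype(np.uint8)
sub=np.zeros_like(m);sub[270:332,244:270]=m[270:332,244:270]
k=max(cv2.findContours(sub,0,2)[0],key=cv2.contourArea)
r=cv2.minAreaRect(k);print(r);b=cv2.boxPoints(r);print([onz(c,*p,229).round(1) for p in b], onz(c,*r[0],229))
# organizer rail fit: points z~210 
z=P[...,2]; mm=m.astype(bool)&(abs(z-210)<6); q=P[mm][:,:2]
print(len(q),q.min(0),q.max(0),cv2.minAreaRect(q.astype(np.float32)))
for uv in[(173,358),(489,360),(177,193),(488,193)]: print(uv,onz(c,*uv,210).round(1))
print(bot.tip_reach, R.from_quat(bot.read_state()['tool_rot'][[1,2,3,0]]).as_matrix().round(2))
E
```

```text
(256, 300) [460.  48. 230.] [ 18 152 218]
(256, 285) [483.  48. 229.] [ 18 147 215]
(256, 320) [429.  48. 229.] [ 18 148 212]
(300, 300) [456. -22. 206.] [ 19  59 150]
(240, 280) [488.  75. 203.] [75  5 94]
(255, 272) [501.  51. 206.] [ 60   7 147]
(360, 290) [ 449. -156.   39.] [ 17  31 204]
(200, 225) [577. 142. 204.] [ 18  71 180]
(256, 358) [363.  49. 202.] [ 16 150 122]
(330, 193) [631. -73. 200.] [ 17 157 101]
(350, 140) [559.  17. 835.] [ 24  10 245]
(440, 135) [ 691. -198.  338.] [ 30   2 128]
(240, 164) [673.  74. 232.] [ 38   6 162]
((256.0, 300.5), (45.0, 8.0), 90.0)
[array([493.8,  54.2, 229. ]), array([493.8,  41.7, 229. ]), array([424.4,  41.6, 229. ]), array([424.4,  54. , 229. ])] [458.96622886  47.89339241 229.        ]
1962 [ 353.60585224 -330.85723796] [632.67321828 188.3424091 ] ((493.1184387207031, -71.17431640625), (518.7698974609375, 277.6229248046875), 89.835693359375)
(173, 358) [365.1 181.1 210. ]
(489, 360) [ 362.5 -321.8  210. ]
(177, 193) [629.7 178.7 210. ]
(488, 193) [ 629.3 -329.2  210. ]
19.0 [[ 0.44 -0.    0.9 ]
 [-0.9   0.    0.44]
 [-0.   -1.    0.  ]]
```

```bash
cat >> h.py <<'E'
def down(yaw): # jaw axis (tool x) at yaw from world x, pointing down
    x=np.array([np.cos(yaw),np.sin(yaw),0]);y=np.array([0,0,-1.]);
    q=R.from_matrix(np.stack([x,y,np.cross(x,y)],1)).as_quat(); return q[[3,0,1,2]]
def st(t=''):
    s=bot.read_state();print(t,round(s['clock'],2),s['ee_pos'].round(1),s['ft_force'].round(1),s['joint_positions'].round(2));return s
E
python3 - <<'E'
from h import *
for yaw in(0,np.pi):
    print(yaw,[bot.ik([x,y,z],down(yaw)) for x,y,z in[(459,90,290),(459,-150,232)]])
js=[(j,y) for y in(0,np.pi) if (j:=bot.ik([459,90,290],down(y))) is not None and bot.ik([459,-150,232],down(y)) is not None]
yaw=min(js,key=lambda a:abs(a[0]-bot.read_state()['joint_positions']).max())[1]; print('yaw',yaw)
bot.move_gripper(0)
q=down(yaw)
# rise first, then over
p=bot.read_state()['ee_pos']
bot.servo_line([p[0],p[1],330],speed=250)
bot.move_to([459,90,330],q); st()
bot.servo_line([459,90,232],speed=150); st()
print(bot.servo_line([459,-145,232],speed=90,until_force=12)); st('pushed')
bot.servo_line([459,-140,232],speed=60)
bot.servo_line([459,-140,330],speed=200); st()
bot.move_to([420,-300,380],q); st()
for n in('top','side'):
    c=cam(n); cv2.imwrite(f'pics/{n}1.png',c['image']); np.savez(f'{n}1.npz',**c)
a=[cv2.imread(f'pics/{n}1.png') for n in('top','side')]
cv2.imwrite('pics/both1.png',np.hstack([cv2.resize(a[0][180:360,160:345],None,fx=2,fy=2),cv2.resize(a[1][160:340,110:320],None,fx=2,fy=2)]))
E
```

```text
0 [array([ 1.15293374e-01,  8.39927208e-02,  1.68474900e+00, -4.44089210e-16,
        1.37285094e+00,  1.15293374e-01]), array([-3.91723414e-01,  1.66987138e-01,  1.72893033e+00, -4.44089210e-16,
        1.24567519e+00, -3.91723414e-01])]
3.141592653589793 [None, None]
yaw 0
 3.56 [459.2  89.4 329.9] [ 0.6 -1.1 -0.4] [ 0.11  0.06  1.62 -0.    1.46  0.12]
 4.36 [459.4  89.9 232.8] [-0.5  0.7  0.9] [ 0.12  0.13  1.77 -0.    1.24  0.12]
False
pushed 7.12 [ 459.1 -144.9  232.1] [-0.5 -0.7 -0.9] [-0.38  0.16  1.73 -0.    1.24 -0.38]
 8.01 [ 458.8 -139.9  328.8] [-0.1  0.3 -0.1] [-0.37  0.09  1.59 -0.    1.46 -0.37]
 8.73 [ 420.  -299.8  378.8] [-0.1 -0.8  0.8] [-0.69  0.16  1.4   0.    1.58 -0.69]
```

View pics/both1.png

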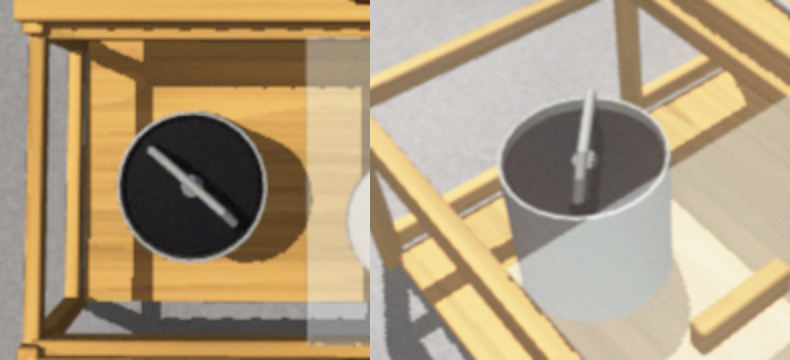

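```bash
python3 - <<'E'
from h import *
for n in('top','side'):
    c=dict(np.load(n+'1.npz')); P=cloud(c); g=c['image'].astype(float).mean(-1); s=c['image'].max(-1).astype(int)-c['image'].min(-1)
    near=np.hypot(P[...,0]-500,P[...,1]-50)<75
    z=P[...,2]
    rim=near&(abs(z-150)<4); q=P[rim][:,:2]
    if len(q)>10:
        A=np.c_[2*q,np.ones(len(q))]; x=np.linalg.lstsq(A,(q**2).sum(1),rcond=None)[0]; print(n,'rim n',len(q),x[:2],np.sqrt(x[2]+x[:2]@x[:2]))
    cen=x[:2] if n=='top' else cen
    rr=np.hypot(P[...,0]-cen[0],P[...,1]-cen[1])
    lid=near&(g<60)&(rr<50); print(n,'lid z',np.percentile(z[lid],[5,25,50,75,95]).round(1),lid.sum())
    h=(rr<60)&(g>75)&(z>141)&(z<195)
    H=P[h]; print(n,'handle n',len(H),'z',np.percentile(H[:,2],[5,50,95]).round(1))
    top=H[H[:,2]>np.percentile(H[:,2],60)]
    r=cv2.minAreaRect(H[:,:2].astype(np.float32));print(' all',r)
    l=cv2.fitLine(top.astype(np.float32),cv2.DIST_HUBER,0,.01,.01).ravel();print(' top line',l.round(3),'ext',top.min(0).round(0),top.max(0).round(0), np.median(top,0).round(1))
    for zz in range(140,192,5):
        k=H[abs(H[:,2]-zz)<2.5]
        if len(k)>3: print('  ',zz,len(k),k.mean(0).round(1))
    # 2-D mask for handle in pixel
    m=(h).astype(np.uint8); k=max(cv2.findContours(m,0,2)[0],key=cv2.contourArea);print(' px',cv2.minAreaRect(k))
    # rim by outer ellipse of dark region
    d=((g<70)&(s<25)&near).astype(np.uint8); d=cv2.morphologyEx(d,cv2.MORPH_CLOSE,np.ones((9,9),np.uint8)); k=max(cv2.findContours(d,0,2)[0],key=cv2.contourArea);e=cv2.fitEllipse(k);print(' dark ellipse',e,onz(c,*e[0],150).round(1),onz(c,*e[0],138).round(1))
E
```

```text
top rim n 442 [493.53861297  52.18993044] 64.1708220117739
top lid z [139.5 140.5 141.4 142.2 143.5] 2119
top handle n 304 z [142.9 185.  188.1]
 all ((494.53582763671875, 54.98096466064453), (100.29000091552734, 18.869873046875), 48.97113800048828)
 top line [  0.665   0.747   0.    496.002  47.968 187.075] ext [474.  22. 186.] [521.  75. 190.] [495.9  46.8 187. ]
   140 11 [492.1  59.6 141.8]
   145 31 [491.8  54.9 143.8]
   175 23 [500.   55.2 175.4]
   180 32 [499.5  52.6 180.1]
   185 165 [497.   49.  185.7]
   190 36 [497.2  49.8 188.1]
 px ((254.9750518798828, 273.0238037109375), (57.9310302734375, 9.862068176269531), 46.397178649902344)
 dark ellipse ((255.38510131835938, 272.8723449707031), (69.94830322265625, 70.61023712158203), 18.88792610168457) [494.3  53.1 150. ] [493.1  53.8 138. ]
side rim n 514 [494.91320157  53.56724106] 63.31586602701781Traceback (most recent call last):
  File "<stdin>", line 11, in <module>
    return _quantile_unchecked(
        a, q, axis, out, overwrite_input, method, keepdims, weights)
    return _ureduce(a,
                    func=_quantile_ureduce_func,
    ...<5 lines>...
                    overwrite_input=overwrite_input,
                    method=method)
    r = func(a, **kwargs)
    result = _quantile(arr,
                       quantiles=q,
    ...<2 lines>...
                       out=out,
                       weights=wgt)
    slices_having_nans = np.isnan(arr[-1, ...])
                                  ~~~^^^^^^^^^
IndexError: index -1 is out of bounds for axis 0 with size 0
```

```bash
python3 - <<'E'
from h import *
C=np.array([494.2,52.9]); d=np.array([.665,.747]); n=np.array([.747,-.665])
for name in('top','side'):
    c=dict(np.load(name+'1.npz')); P=cloud(c); rr=np.hypot(*(P[...,:2]-C).transpose(2,0,1))
    H=P[(rr<58)&(P[...,2]>153)&(P[...,2]<195)]
    a=(H[:,:2]-C)@d; b=(H[:,:2]-C)@n
    for lo in range(-50,50,10):
        k=(a>=lo)&(a<lo+10)
        if k.sum()>2: print(name,lo,k.sum(),'n-off',np.median(b[k]).round(1),'z',np.median(H[k,2]).round(1), H[k,2].max().round(1))
    k=rr<45; print('lid z',np.median(P[k&(P[...,2]<150)][:,2]))
E
```

```text
top -50 24 n-off 4.0 z 177.2 181.7
top -40 28 n-off 5.1 z 185.3 189.2
top -30 28 n-off 5.3 z 186.2 188.6
top -20 29 n-off 4.6 z 186.0 188.5
top -10 28 n-off 5.3 z 186.4 189.8
top 0 30 n-off 4.6 z 186.4 188.5
top 10 25 n-off 4.9 z 185.9 188.7
top 20 29 n-off 4.5 z 186.1 188.6
top 30 27 n-off 3.7 z 184.4 188.2
top 40 22 n-off 3.2 z 175.4 181.2
lid z 141.42351678839248
side -50 72 n-off 5.0 z 173.3 182.9
side -40 44 n-off 6.2 z 183.2 188.6
side -30 29 n-off 6.7 z 186.1 188.0
side -20 26 n-off 6.4 z 186.5 189.2
side -10 25 n-off 6.2 z 186.7 187.7
side 0 24 n-off 6.1 z 186.3 187.7
side 10 23 n-off 6.2 z 186.5 187.9
side 20 23 n-off 6.1 z 186.3 187.6
side 30 10 n-off 5.4 z 185.6 186.6
side 40 5 n-off 5.5 z 159.9 178.7
lid z 141.3927270481519
```

```bash
cat > fold.py <<'E'
from h import *
C=np.array([494.2,52.9]); d=np.array([.665,.747]); n=np.array([.747,-.665]); T=bot.tip_reach
def at(nn,ztip): return [*(C+nn*n),ztip+T]
E
python3 - <<'E'
from fold import *
yd=np.arctan2(d[1],d[0]); 
c=[(abs(bot.ik(at(-36,90),down(y))).max(),y) for y in(yd,yd-np.pi) if bot.ik(at(-36,90),down(y)) is not None]; print(c)
y=min(c)[1]; q=down(y); 
bot.move_to([*(C-24*n),330],q); st()
bot.servo_line(at(-24,168),speed=150); st('low')
print(bot.servo_line(at(11,168),speed=50,until_force=8)); st('pushed')
bot.servo_line(at(5,168),speed=60)
bot.servo_line(at(5,200),speed=120)
bot.servo_line(at(33,200),speed=120)
print(bot.servo_line(at(33,151),speed=25,until_force=6)); st('flat'); 
bot.servo_line(at(33,215),speed=150)
bot.servo_line(at(-36,215),speed=150); st('over press')
bot.servo_line(at(-36,150),speed=150)
print('touch',bot.servo_line(at(-36,130),speed=15,until_force=4)); st()
c=cam('side'); cv2.imwrite('pics/side2.png',c['image'][130:370,80:400])
E
```

```text
[(np.float64(1.8727306789474376), np.float64(0.8434066641564717)), (np.float64(2.383798533665078), np.float64(-2.298185989433321))]
 10.24 [476.4  68.2 330.1] [ 0.9 -0.6  0.6] [ 0.07  0.09  1.58 -0.    1.47 -0.78]
low 11.34 [476.6  68.8 187.8] [ 0.3 -1.   0.2] [ 0.07  0.21  1.78  0.    1.14 -0.78]
False
pushed 12.19 [502.5  45.6 187.1] [-0.3 -0.8 -0.4] [ 0.02  0.26  1.72 -0.    1.16 -0.83]
True
flat 14.32 [519.   30.7 194. ] [-0.8  0.2  0.2] [-0.01  0.29  1.67 -0.    1.18 -0.85]
over press 15.34 [467.6  76.7 233.9] [ 0.2 -0.3 -0.3] [ 0.09  0.14  1.75 -0.    1.25 -0.76]
touch True
 16.66 [467.3  76.9 159.6] [1.3 0.9 1.3] [ 0.09  0.23  1.83 -0.    1.08 -0.76]
```

View pics/side2.png

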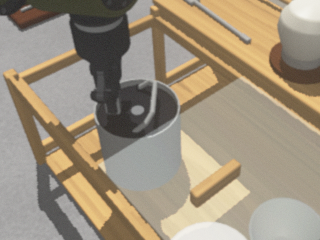

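```bash
python3 - <<'E'
from fold import *
print('press',bot.servo_line(at(-36,86),speed=12,until_force=17)); s=st()
L=s['ee_pos'][2]-T; print('lid z',L,'below rim',150-L)
for _ in range(3):
    bot.dwell(.1); st()
open('L','w').write(str(L))
E
```

```text
press True
 18.86 [467.2  76.9 137.9] [-0.8 -0.   3.5] [ 0.09  0.26  1.85 -0.    1.03 -0.76]
lid z 118.92139449412528 below rim 31.07860550587472
 18.96 [467.2  76.9 137.9] [-0.7  0.3  3.2] [ 0.09  0.26  1.85 -0.    1.03 -0.76]
 19.06 [467.2  76.9 137.9] [-0.4 -0.5  3.9] [ 0.09  0.26  1.85 -0.    1.03 -0.76]
 19.16 [467.2  76.9 137.9] [-0.5 -0.7  4.2] [ 0.09  0.26  1.85 -0.    1.03 -0.76]
```

```bash
python3 - <<'E'
from fold import *
L=float(open('L').read())
for k in range(1,9):
    z=L-0.5*k
    t=bot.servo_line(at(-36,z),speed=10,until_force=14); bot.dwell(.1); s=st(f'cmd {z:.1f} {t}')
    if s['ft_force'][2]>19 : break
open('L','w').write(str(s['ee_pos'][2]-T)); print(s['ee_pos'][2]-T)
E
```

```text
cmd 118.4 False 19.51 [467.2  76.9 137.9] [-3.4 -1.1  9.3] [ 0.09  0.26  1.85 -0.    1.03 -0.76]
cmd 117.9 False 19.86 [467.3  76.9 137.6] [-6.3 -0.4 14.8] [ 0.09  0.26  1.85 -0.    1.03 -0.76]
cmd 117.4 False 20.21 [467.3  76.9 137.3] [-8.   0.  17.1] [ 0.09  0.27  1.85 -0.    1.03 -0.76]
cmd 116.9 False 20.56 [467.3  76.9 136.9] [-7.8 -0.9 18.9] [ 0.09  0.27  1.85 -0.    1.02 -0.76]
cmd 116.4 False 20.91 [467.3  76.9 136.6] [-9.3 -1.  21.5] [ 0.09  0.27  1.85 -0.    1.02 -0.76]
117.56205306832476
```

```bash
python3 - <<'E'
from fold import *
L=float(open('L').read())
bot.servo_line(at(-36,200),speed=150)
bot.servo_line(at(33,200),speed=150)
bot.servo_line(at(33,160),speed=120)
for k in range(4):
    t=bot.servo_line(at(33,L+10.5),speed=25,until_force=15); s=st(f'fold {t} tip {bot.read_state()["ee_pos"][2]-T-L:.1f} above lid')
    if not t: break
bot.servo_line(at(33,210),speed=150); bot.servo_line([*(C-20*n),330],speed=200)
bot.move_to([420,-320,380],down(0)); st()
for n_ in('top','side'):
    c=cam(n_); cv2.imwrite(f'pics/{n_}3.png',c['image']); np.savez(f'{n_}3.npz',**c)
a=[cv2.imread(f'pics/{n_}3.png') for n_ in('top','side')]
cv2.imwrite('pics/both3.png',np.hstack([cv2.resize(a[0][180:360,160:345],None,fx=2,fy=2),cv2.resize(a[1][160:340,110:320],None,fx=2,fy=2)]))
c=dict(np.load('top3.npz'));P=cloud(c);rr=np.hypot(*(P[...,:2]-C).transpose(2,0,1));r=P[rr<48]
b=(r[:,:2]-C)@n; a=(r[:,:2]-C)@d
for lo in range(-40,45,8):
    k=(b>=lo)&(b<lo+8)&(abs(a)<25); print(lo,np.percentile(r[k,2],[10,50,95]).round(1))
E
```

```text
fold True tip 12.5 above lid 23.85 [518.9  31.  149. ] [-4.2 -0.2  9.8] [-0.01  0.34  1.72 -0.    1.08 -0.85]
fold False tip 11.8 above lid 24.1 [519.   31.  148.4] [-7.6 -0.3 17.7] [-0.01  0.34  1.72 -0.    1.08 -0.85]
 26.98 [ 420.4 -319.3  379.8] [ 1.1 -0.1  0. ] [-0.72  0.19  1.37  0.    1.59 -0.72]
-40 [115.9 117.4 119.4]
-32 [115.8 117.3 119.1]
-24 [115.9 117.5 119.5]
-16 [116.  117.3 119.5]
-8 [116.  118.  120.9]
0 [116.1 118.  120.7]
8 [115.9 117.4 119.5]
16 [116.  117.3 119.1]
24 [115.6 117.5 119.5]
32 [126.9 129.2 131.3]
40 [115.6 117.2 119.4]
```

View pics/both3.png

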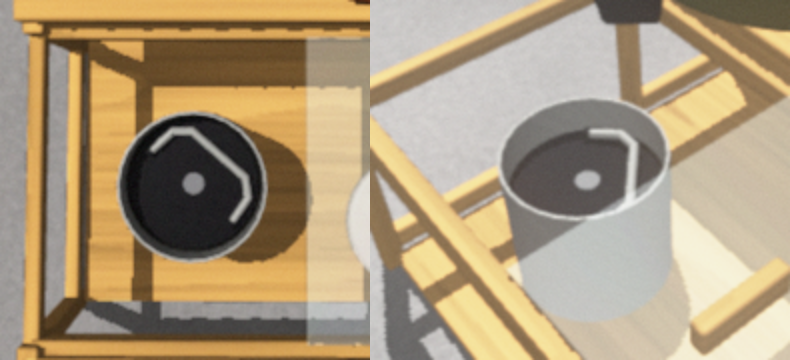

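```bash
python3 - <<'E'
from h import *
q=down(0)
bot.move_to([459,-212,330],q)
bot.servo_line([459,-212,232],speed=150); st('down')
print(bot.servo_line([459,36,232],speed=90,until_force=10)); st('shut')
bot.servo_line([459,20,232],speed=80); bot.servo_line([459,20,330],speed=200)
bot.move_to([420,-320,380],q); st()
c=cam('top'); cv2.imwrite('pics/top4.png',c['image'])
P=cloud(c); hsv=cv2.cvtColor(c['image'],cv2.COLOR_BGR2HSV)
m=((hsv[...,0]>8)&(hsv[...,0]<28)&(hsv[...,1]>110)).astype(np.uint8); m[:270]=0;m[332:]=0;m[:,:244]=0;m[:,270:]=0
r=cv2.minAreaRect(max(cv2.findContours(m,0,2)[0],key=cv2.contourArea));print(r,onz(c,*r[0],229))
E
```

```text
down 28.45 [ 459.2 -212.5  233. ] [ 0.2  0.5 -0.1] [-0.51  0.22  1.67  0.    1.26 -0.51]
True
shut 31.01 [459.   33.2 231.8] [-0.1 -3.6  3.5] [-0.01  0.12  1.79 -0.    1.24 -0.01]
 33.27 [ 420.4 -319.2  379.7] [1.  0.6 1.3] [-0.72  0.19  1.37  0.    1.59 -0.72]
((254.0, 300.4999694824219), (7.999999046325684, 44.99999237060547), 0.0) [458.96482873  51.01318844 229.        ]
```

View pics/top4.png

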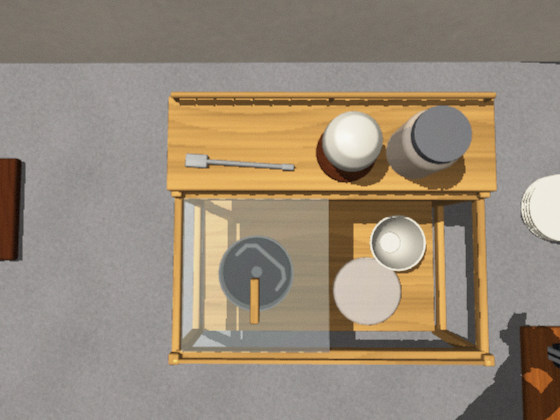

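Panel shut against its stop (bar at (254,300), 3 mm past its start), the handle flat, and the upper tier as at the start. Handing in.

```bash
python3 -c "
from rig import bot
bot.finish_job()"
```

```text
the job is handed in; nothing more can be done
```

The job is done and handed in. The last action finished at about 33 s of the 54 s allowed; the interface gives no verdict, so these are my own checks.

- **Cover:** I pushed it about 0.21 m aside by its finger bar, and at the end pushed it back until it met its end stop. The last picture shows the bar about 3 mm past where it started, on the shut side.
- **Lid:** I pressed it down until its top was about 32 mm below the rim. There the force rose steadily with depth, by roughly 6–8 N per mm, to 21.5 N, well under the 45 N crush limit. That slope is a little steeper than the 4 N per mm given, but it is clearly the cakes and not the seal. I could not measure the contact left between lid and cakes after letting go.
- **Handle:** the first attempt to fold it stopped half way, at about 0.8 rad. A second push after pressing the lid, with up to about 18 N, brought it flat. The depth picture puts the bar about 12 mm above the lid, which is about 1.5 rad.
- **Upper tier:** comparing the first and last top pictures by eye, the gourd, coaster, clear canister and bombilla have not moved.

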